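# Slide a freshly painted plaque onto the drying ledge

### The job

The plaster plaque with the bear face on the middle of the wooden rack has just been painted. Slide it by its edges onto the narrow ledge at whichever end of the rack is still free, and leave it lying square and flush in the corner there, against both the back fence and the end stop. The paint is wet, so do not lift the plaque or touch the bear face, and leave the rabbit plaque that is drying on the other ledge where it is.

Things in the scene. Friction and masses are not known exactly. Their poses are not given: they have to be found in the camera images.
- rack: Low plywood rack. Origin: under its middle; x from the open front (robot side) to the back fence, y to its left. Level top 60 mm up: deck x -90..70, y -100..100 mm; beside it two narrow ledges x 10..70, |y| 100..220 mm, open below and in front. Fence: inner face x = 70 mm, full length. End stops: inner faces y = +-220 mm, x 10..70. Both 12 mm thick, 12 mm above the top.
- left_corner (a point): Corner of the rack's left (+y) ledge, on the sliding top, where the inner faces of fence and end stop meet: (70, 220, 60) mm in the rack's frame.
- right_corner (a point): The same corner of the right (-y) ledge: (70, -220, 60) mm in the rack's frame.
- plaque: White plaster plaque 90 x 90 x 18 mm, about 0.2 kg, bearing the bear face, on the middle deck, up to 0.35 rad from square; too wide to grasp flat. Origin: centre of its underside, z up, x roughly along the rack's x. Flush in a corner its centre is 45 mm from fence and from stop, and it overhangs the ledge's front by 30 mm. On a ledge it tips off if its centre is over 60 mm from the fence.
- bear: The wet painted bear-face relief on top of that plaque, fixed to it: brown head and ears, within 33 mm of the plaque's centre, up to 8 mm above its top. Origin: centre of the plaque's top face, 18 mm above the plaque's origin.
- dry_plaque: A like plaque, 90 x 90 x 18 mm with a grey rabbit relief 6 mm high, drying on one of the two ledges, about 4 mm off its corner; the other ledge is free (a small black paint pot stands on the table below it). Origin: centre of its underside.
There are look-alikes about, which are no part of the job. What is shaped like the plaque but pink or red is not meant.

How it is judged (in metres and radians):
At the end, for the whole second after the job is handed in: The bear plaque lies flat and still on the free ledge, its centre within 3.5 mm of the flush position (45 mm) from both the fence and the end stop, square to the rack within 0.045 rad; the rabbit plaque is within 12 mm of where it started ((y of plaque in the frame of left_corner between -0.0485 and -0.042 m or y of plaque in the frame of right_corner between 0.042 and 0.0485 m) and x of plaque in the frame of left_corner between -0.0485 and -0.042 m and z of plaque in the frame of rack between 0.056 and 0.064 m and (angle between the x axis of plaque and the x axis of rack, either way round below 0.045 rad or angle between the x axis of plaque and the y axis of rack, either way round below 0.045 rad) and angle between plaque's own z axis and vertical below 0.05 rad and linear speed of plaque below 0.01 m/s and distance of dry_plaque from where it was at the start of the episode below 0.012 m); the robot touches nothing.
It fails at once if the bear plaque is lifted more than 12 mm off the rack (z of plaque in the frame of rack above 0.072 m).
It fails at once if the robot touches the wet bear face (contact force between any of the fingers, the arm and bear above 0.3 N).
It fails at once if the rabbit plaque is moved more than 12 mm (distance of dry_plaque from where it was at the start of the episode above 0.012 m).
It also fails if it takes over 58 s, if anything falls off the work surface, if the arm or the gripper's body presses on something with over 40 N, if the wrist force passes 120 N, or if a joint passes its speed limit or range.

### The arm

A 7-joint arm with a two-finger parallel gripper is mounted at the origin on the work surface. World frame = base frame: x ahead of the robot, y to its left, z up, the work surface at z = 0. Lengths are in mm, angles in rad, forces in N, time in s.
With the tool pointing down it reaches from about 400 to 875 mm from the base axis. Payload 4.4 kg.
Tool frame: the origin (TCP) lies at the very end of the fingers, on their centre line; the grasp point (between the pads) lies 19 mm behind it (ctrl.grip_depth is the distance from the TCP to the grasp point, in mm); z points along the fingers, x is the direction in which the jaws open and shut, and the axes are right-handed (so a half turn about z gives the same grasp; the last joint's range is limited). The gripper opens to 85 mm and grips with 20 to 120 N. Pads are 22 mm wide; open, the fingers measure 114 mm over their backs; the gripper's body (76 mm by 85 mm) begins 54 mm behind the grasp point. The pads swing forward as they close: fully open they stand 13 mm farther back than shut.
Start: joints at [-1.178, 0.628, 0.038, 1.517, -0.027, 0.996, -0.02], TCP at [287.847, 582.805, 231.313] pointing down, gripper open.
Joint ranges: [-3.06, 3.06], [-0.37, 2.12], [-1.25, 1.32], [0.18, 2.47], [-1.1, 4.24], [0.23, 1.98], [-2.94, 2.94]. Speed limits (rad/s): [2.57, 2.57, 3.14, 3.14, 3.14, 3.14, 3.14].

### API

Orientations are given as [roll, pitch, yaw] about the fixed x, y, z axes, in that order (R = Rz(yaw) Ry(pitch) Rx(roll)).
In Python, from cell import ctrl gives the robot as it stands.
- The arm moves only by the shell command python3 -m creep 'ROWS'. ROWS is JSON, a list of rows, each an object with "hand": the opening, from 0 (shut) to 1 (fully open); "travel": the shift along the tool's x, y, z in cm, a list of three; "angular": the turn, a rotation vector about the tool's x, y, z in degrees, a list of three. In form: [{"hand": hand, "travel": [tx, ty, tz], "angular": [rx, ry, rz]}, ...]. A call has 1 to 20 rows; each row is the pose to reach, as a shift and turn from the pose measured when the call began, along the tool's axes at that moment; what a row does not reach only later rows make up. A row lasts 1/10 s, in which the tool goes at most 50 mm and 8.59 degrees, less where a joint would pass 70% of its speed; a pose out of reach is approached as far as the arm can. A call with a gripper value outside its range is refused whole. The fingers move at their own pace and stop on an object; the grip force is fixed at half the most. Time passes only in rows, so rows that repeat a pose let the fingers close. It gives the time, the measured TCP pose, the force and the opening at its end, in the units of the state.
- ctrl.read_state(): the state, without advancing time (a new reading comes with each control period).
- ctrl.get_image(name): name is "scene" or "top" or "wrist"; returns a dict with "frame" (384x512x3 uint8, red, green, blue), "fx", "fy", "cx", "cy" (pixels), "origin" and "orientation" of the camera in the world. Camera axes: x right, y down, z forward; pixel columns grow to the right and rows downward; lengths in mm; the calibration is good to about 2 mm. A picture is of the moment at which its call begins. There is no depth.
- ctrl.finish_job(): hands the job in, once; it reports no verdict.
Trained networks look in the newest picture that a camera, given by its name, has taken for a name from the list of things; names that differ only in an ending like _2 or _b are one class to them, and where a whole thing is asked for, a point or a joint stands for the part that bears it (a point fixed in the world has none). Each returns a list of dicts, best first, with "confidence" (0 to 1); they miss things now and then, are a little off and sometimes report something else, mostly with a low value. They report only what shows in the picture. A call takes as long as a camera call. They do not tell look-alikes from the thing itself.
- ctrl.regions_of(camera, thing): "region" (384x512 bool, what is visible of it).
- ctrl.spot_point(camera, thing): "at" ([x, y, z] in mm, in world coordinates, good to about 4 mm: a listed point, or the origin of a listed thing).
The state is a dict: "clock": time; "qpos": joint angles; "qd": joint speeds; "tau": joint torques, N m; "eef_pos": TCP position; "tool_rot": TCP orientation; "force": force on the tool from outside, world axes, zero at the start; "torque": the same for the moment, N m; "width": finger opening in mm.
Only numpy, scipy, OpenCV 4.12 (cv2) and the standard library are available. Lean on these libraries where they do the work, as an engineer would, in place of code of your own. Each camera call takes 0.05 s, during which the arm holds its last target. There are 200 camera calls.

## Working session

There is one attempt and no reset: what is moved stays moved. The work goes in short steps, Python scripts to look and compute and a shell command to move; the robot and the scene stay as the last step left them, time stands still between calls to the robot, and variables do not carry over. Pictures are saved under pics/ and viewed, about 8 in all and at most 12, crops included, and the job is handed in when it is done.

```bash
mkdir -p pics; cat > h.py <<'E'
import numpy as np, cv2
from cell import ctrl
from scipy.spatial.transform import Rotation as R
def snap(cam,name,crop=None,scale=1):
    im=ctrl.get_image(cam); f=im["frame"][:,:,::-1].copy()
    if crop: x0,y0,x1,y1=crop; f=f[y0:y1,x0:x1]
    if scale!=1: f=cv2.resize(f,None,fx=scale,fy=scale,interpolation=cv2.INTER_CUBIC)
    cv2.imwrite("pics/"+name,f); return im
def rot(o):
    o=np.array(o,float)
    if o.shape==(3,3): return o
    return R.from_euler('xyz',o).as_matrix() if o.size==3 else R.from_quat(o).as_matrix()
def pix2w(im,u,v,z):
    d=rot(im["orientation"])@np.array([(u-im["cx"])/im["fx"],(v-im["cy"])/im["fy"],1]); o=np.array(im["origin"])
    return o+d*(z-o[2])/d[2]
def w2pix(im,p):
    q=rot(im["orientation"]).T@(np.array(p)-im["origin"]); return np.array([im["fx"]*q[0]/q[2]+im["cx"],im["fy"]*q[1]/q[2]+im["cy"]])
E
python3 - <<'E'
from h import *
a=snap("top","top0.png"); b=snap("scene","scene0.png")
A=cv2.imread("pics/top0.png");B=cv2.imread("pics/scene0.png")
cv2.imwrite("pics/both0.png",cv2.resize(np.hstack([A,B]),(800,300)))
cv2.imwrite("pics/top0b.png",cv2.resize(A,(800,600)))
for im in(a,b): print({k:im[k] for k in im if k!="frame"})
for c in("top","scene"):
  for t in("rack","left_corner","right_corner","plaque","bear","dry_plaque"):
    print(c,t,[(np.round(d["at"],1).tolist(),round(d["confidence"],2)) for d in ctrl.spot_point(c,t)])
s=ctrl.read_state();print(s["clock"],s["eef_pos"],s["tool_rot"],s["force"],s["width"])
E
```

```text
{'fx': 435.93062896411794, 'fy': 435.93062896411794, 'cx': 251.52618779757282, 'cy': 193.6775511755104, 'origin': array([ 388.59306984,    2.94104806, 1080.98553964]), 'orientation': array([-3.00559672,  0.02740425, -1.54527674])}
{'fx': 355.85189749407255, 'fy': 355.85189749407255, 'cx': 253.10196511220067, 'cy': 192.75038816824366, 'origin': array([810.00229275, 444.40551214, 654.50772853]), 'orientation': array([-2.43602097,  0.01843494,  2.49728753])}
top rack []
top left_corner [([643.6, 163.7, 62.8], 0.56), ([629.4, -282.7, 56.8], 0.27)]
top right_corner [([628.6, -280.7, 59.6], 0.68)]
top plaque [([374.3, -23.3, -5.1], 0.87), ([435.1, -253.6, -0.0], 0.83), ([479.5, 143.1, 1.6], 0.74), ([562.6, -52.0, 56.8], 0.68), ([536.8, 290.8, 0.4], 0.64)]
top bear [([569.4, -51.7, 74.0], 0.91), ([432.5, -253.5, 20.9], 0.78), ([537.1, 293.5, 16.8], 0.67), ([375.3, -21.6, 15.7], 0.63), ([476.3, 138.2, 17.2], 0.6)]
top dry_plaque [([587.4, -227.6, 62.6], 0.61)]
scene rack [([566.7, -57.5, 0.5], 0.68)]
scene left_corner [([645.5, 164.8, 62.4], 0.66)]
scene right_corner [([629.4, -274.9, 64.5], 0.57), ([644.3, 162.6, 60.9], 0.39)]
scene plaque [([377.2, -22.5, -6.4], 0.94), ([534.4, 291.6, 1.5], 0.94), ([436.8, -251.8, 1.6], 0.9)]
scene bear [([476.5, 143.3, 17.0], 0.94), ([376.6, -20.8, 16.4], 0.78), ([436.7, -249.6, 17.0], 0.77), ([568.8, -55.9, 81.7], 0.65), ([535.3, 292.3, 15.6], 0.58)]
scene dry_plaque []
0.7 [287.8307449  582.79949352 231.36497278] [-3.14157494e+00 -5.22088089e-05  1.11204504e+00] [-0.40646531 -0.15565455  0.24739393] 85.186200075442
```

View pics/top0b.png

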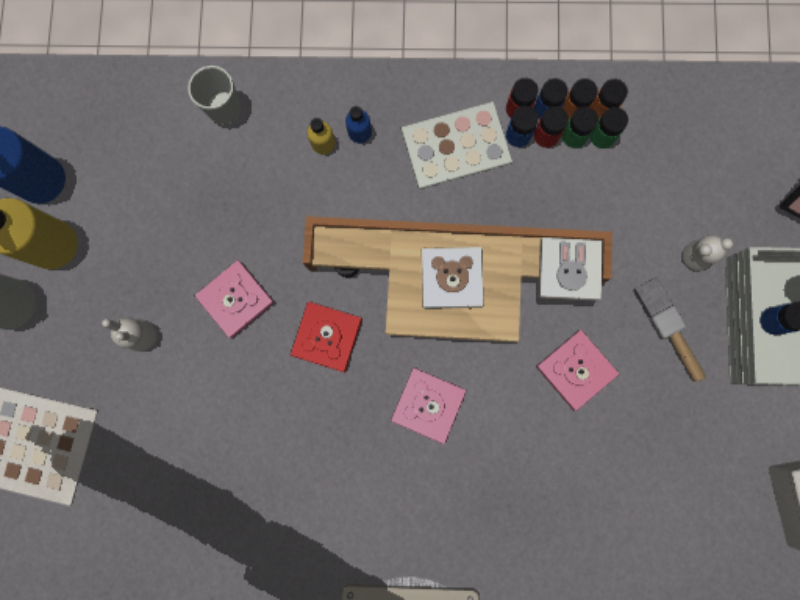

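View pics/scene0.png

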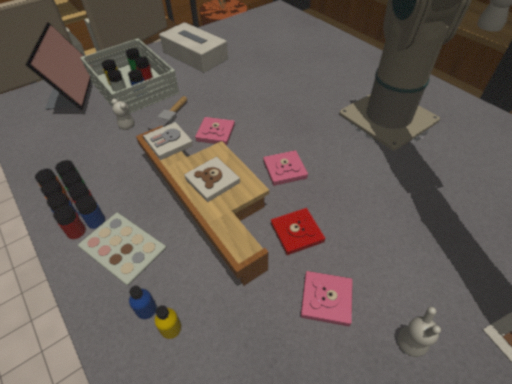

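The white bear plaque is at (452,277) in the 800x600 top view. The look-alikes there are the pink plaques at (233,299), (428,406) and (578,369), and the red one at (326,337). The rabbit plaque at (571,268) is on the right ledge, so the left ledge is the free one. I'll check the choice in a crop and measure the yaws.

```bash
python3 - <<'E'
from h import *
im=snap("top","crop1.png",(180,125,405,235),3.5)
f=im["frame"]
r=[d for d in ctrl.regions_of("top","plaque")+ctrl.regions_of("top","bear")]
for d in r:
    ys,xs=np.nonzero(d["region"]); print(round(d["confidence"],2),xs.mean().round(1),ys.mean().round(1),len(xs))
# white plaque by colour, largest blob near (290,177)
hsv=cv2.cvtColor(f,cv2.COLOR_RGB2HSV)
m=((hsv[...,1]<45)&(hsv[...,2]>150)).astype(np.uint8)
n,l,st,c=cv2.connectedComponentsWithStats(m)
for i in range(1,n):
    if st[i,4]>300 and 180<c[i][0]<405 and 130<c[i][1]<235:
        rc=cv2.minAreaRect(np.argwhere(l==i)[:,::-1].astype(np.float32)); b=cv2.boxPoints(rc)
        w=np.array([pix2w(im,*p,78) for p in b])[:,:2]; print(st[i],w.round(1).tolist(),"ctr",w.mean(0).round(1)); e=np.diff(w,axis=0); print(np.linalg.norm(e,axis=1).round(1),np.degrees(np.arctan2(e[:,1],e[:,0])).round(2))
# wood: deck front edge
wood=((hsv[...,0]>8)&(hsv[...,0]<28)&(hsv[...,1]>60)&(hsv[...,2]>140))
cols=[];
for u in range(252,330,3):
    v=np.nonzero(wood[:,u])[0]; v=v[(v>150)&(v<235)]; cols.append((u,v.max()+.5))
w=np.array([pix2w(im,u,v,60) for u,v in cols]); p=np.polyfit(w[:,1],w[:,0],1); print("front edge slope",p, "resid",np.std(w[:,0]-np.polyval(p,w[:,1])))
E
```

```text
0.98 369.2 236.4 1433
0.94 273.8 258.9 1419
0.92 149.4 190.9 1355
0.89 288.8 177.0 1512
0.58 208.7 215.5 1369
0.92 206.7 216.6 397
0.83 272.0 258.0 388
0.7 288.8 174.2 422
0.66 368.6 234.3 442
0.61 150.2 189.2 376
[ 346  152   39   39 1016] [[540.8, -182.7], [628.9, -187.0], [626.5, -276.6], [538.6, -271.3]] ctr [ 583.7 -229.4]
[88.3 89.6 88.1] [ -2.76 -91.59 176.57]
[270 158  39  38 993] [[610.6, -7.3], [612.3, -96.1], [524.9, -96.8], [523.0, -9.0]] ctr [567.7 -52.3]
[88.9 87.4 87.9] [ -88.89 -179.54   91.25]
front edge slope [3.12042547e-02 4.79956749e+02] resid 0.6648979293163945
```

View pics/crop1.png

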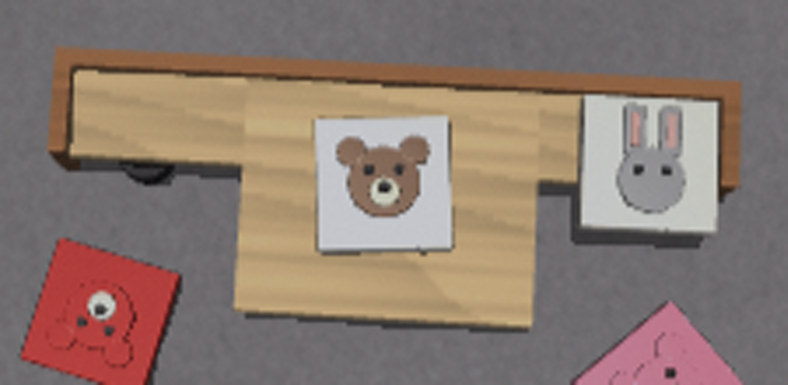

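The crop shows the brown bear on the white plaque at (383,183) on the deck. The left ledge is free, with the black pot under it at (150,172). Rack yaw is about -0.032 and the plaque is about 0.05 rad off square. Next I move above the deck in front of the plaque.

```bash
python3 -m creep '[{"hand":0.4,"travel":[-47.7,47.0,0],"angular":[0,0,-24.5]},{"hand":0.4,"travel":[-47.7,47.0,0],"angular":[0,0,-24.5]},{"hand":0.4,"travel":[-47.7,47.0,0],"angular":[0,0,-24.5]},{"hand":0.4,"travel":[-47.7,47.0,0],"angular":[0,0,-24.5]},{"hand":0.4,"travel":[-47.7,47.0,0],"angular":[0,0,-24.5]},{"hand":0.4,"travel":[-47.7,47.0,0],"angular":[0,0,-24.5]},{"hand":0.4,"travel":[-47.7,47.0,0],"angular":[0,0,-24.5]},{"hand":0.4,"travel":[-47.7,47.0,0],"angular":[0,0,-24.5]},{"hand":0.4,"travel":[-47.7,47.0,0],"angular":[0,0,-24.5]},{"hand":0.4,"travel":[-47.7,47.0,0],"angular":[0,0,-24.5]},{"hand":0.4,"travel":[-47.7,47.0,0],"angular":[0,0,-24.5]},{"hand":0.4,"travel":[-47.7,47.0,0],"angular":[0,0,-24.5]},{"hand":0.4,"travel":[-47.7,47.0,0],"angular":[0,0,-24.5]},{"hand":0.4,"travel":[-47.7,47.0,0],"angular":[0,0,-24.5]},{"hand":0.4,"travel":[-47.7,47.0,0],"angular":[0,0,-24.5]},{"hand":0.4,"travel":[-47.7,47.0,0],"angular":[0,0,-24.5]},{"hand":0.4,"travel":[-47.7,47.0,0],"angular":[0,0,-24.5]},{"hand":0.4,"travel":[-47.7,47.0,0],"angular":[0,0,-24.5]}]'
```

```text
clock: 2.65
eef_pos: [497.7, -51.2, 231.4]
tool_rot: [-3.141, -0.001, 1.543]
force: [-0.8, 0.1, 0.5]
width: 34.0
```

```bash
python3 -m creep '[{"hand":0.4,"travel":[0,0,4],"angular":[0,0,0]},{"hand":0.4,"travel":[0,0,8],"angular":[0,0,0]},{"hand":0.4,"travel":[0,0,12],"angular":[0,0,0]},{"hand":0.4,"travel":[0,0,14.5],"angular":[0,0,0]},{"hand":0.4,"travel":[0,0,15.8],"angular":[0,0,0]},{"hand":0.4,"travel":[0,0,16.5],"angular":[0,0,0]},{"hand":0.4,"travel":[0,0,16.6],"angular":[0,0,0]}]'
python3 - <<'E'
from h import *
a=snap("top","t2.png",(200,125,360,235),2.5);b=snap("wrist","w2.png")
A=cv2.imread("pics/t2.png");B=cv2.imread("pics/w2.png");B=cv2.resize(B,(400,300))
A=cv2.copyMakeBorder(A,0,300-275,0,0,cv2.BORDER_CONSTANT);cv2.imwrite("pics/c2.png",np.hstack([A,B]))
E
```

```text
clock: 3.35
eef_pos: [497.5, -50.3, 64.9]
tool_rot: [-3.14, -0.001, 1.544]
force: [-0.1, 0.9, -0.3]
width: 34.3
```

View pics/c2.png

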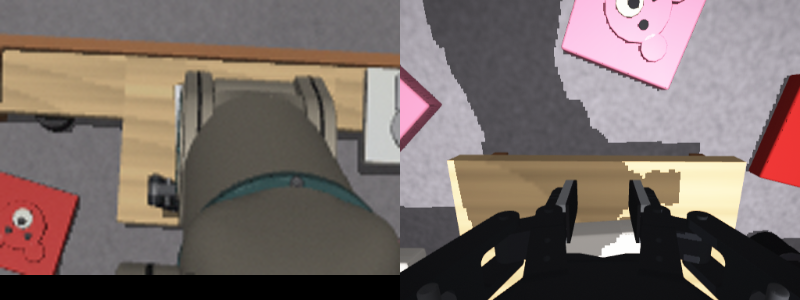

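```bash
python3 -m creep '[{"hand":0.4,"travel":[0,0.5,0.1],"angular":[0,0,-0.3]},{"hand":0.4,"travel":[0,1.0,0.1],"angular":[0,0,-0.3]},{"hand":0.4,"travel":[0,1.4,0.1],"angular":[0,0,-0.3]},{"hand":0.4,"travel":[0,1.8,0.1],"angular":[0,0,-0.3]},{"hand":0.4,"travel":[0,2.2,0.1],"angular":[0,0,-0.3]},{"hand":0.4,"travel":[0,2.6,0.1],"angular":[0,0,-0.3]},{"hand":0.4,"travel":[0,3.0,0.1],"angular":[0,0,-0.3]},{"hand":0.4,"travel":[0,3.2,0.1],"angular":[0,0,-0.3]},{"hand":0.4,"travel":[0,3.4,0.1],"angular":[0,0,-0.3]},{"hand":0.4,"travel":[0,3.4,0.1],"angular":[0,0,-0.3]}]'
python3 - <<'E'
from h import *
print(ctrl.read_state()["force"],ctrl.read_state()["eef_pos"])
E
```

```text
clock: 4.45
eef_pos: [532.6, -51.7, 64.9]
tool_rot: [3.14, -0.001, 1.548]
force: [-0.6, 0.4, -0.7]
width: 34.2
[-0.62557086  0.4405807  -0.67781534] [532.64794191 -51.70275736  64.87476023]
```

```bash
python3 -m creep '[{"hand":0.4,"travel":[0,0.1,0.1],"angular":[0,0,0.5]},{"hand":0.4,"travel":[0,0.2,0.1],"angular":[0,0,0.5]},{"hand":0.4,"travel":[0,0.3,0.1],"angular":[0,0,0.5]},{"hand":0.4,"travel":[0,0.4,0.1],"angular":[0,0,0.5]}]'; python3 -m creep '[{"hand":0.4,"travel":[0,0.1,0],"angular":[0,0,0]},{"hand":0.4,"travel":[0,0.2,0],"angular":[0,0,0]}]'
```

```text
clock: 4.85
eef_pos: [536.7, -51.8, 63.8]
tool_rot: [3.14, -0.001, 1.54]
force: [-2.8, 1.3, 0.5]
width: 34.1
clock: 5.05
eef_pos: [536.7, -51.8, 63.7]
tool_rot: [-3.139, -0.001, 1.54]
force: [-6.8, 1.2, 5.6]
width: 34.3
```

```bash
python3 -m creep '[{"hand":0.4,"travel":[0,-1,0],"angular":[0,0,0]},{"hand":0.4,"travel":[0,-2,-1],"angular":[0,0,0]},{"hand":0.4,"travel":[0,-2.5,-5],"angular":[0,0,0]},{"hand":0.4,"travel":[0,-2.5,-7],"angular":[0,0,0]},{"hand":0.4,"travel":[-3,-2.5,-7],"angular":[0,0,0]},{"hand":0.4,"travel":[-7.6,-2.5,-7],"angular":[0,0,0]}]'; python3 -c "
from cell import ctrl;print(ctrl.read_state()['qpos'])"
```

```text
clock: 5.65
eef_pos: [511.1, -124.5, 135.6]
tool_rot: [3.14, -0.002, 1.546]
force: [1.0, -0.6, -1.0]
width: 33.8
[ 0.20684788  0.5874214  -0.02908042  1.95637704  0.02451163  0.59656734
  1.70877449]
```

```bash
python3 -m creep '[{"hand":0.4,"travel":[-0.3,4,0],"angular":[0,0,8.5]},{"hand":0.4,"travel":[-0.3,7.95,0],"angular":[0,0,17]},{"hand":0.4,"travel":[-0.3,7.95,0],"angular":[0,0,25.5]},{"hand":0.4,"travel":[-0.3,7.95,0],"angular":[0,0,34]},{"hand":0.4,"travel":[-0.3,7.95,0],"angular":[0,0,42.5]},{"hand":0.4,"travel":[-0.3,7.95,0],"angular":[0,0,51]},{"hand":0.4,"travel":[-0.3,7.95,0],"angular":[0,0,59.5]},{"hand":0.4,"travel":[-0.3,7.95,0],"angular":[0,0,68]},{"hand":0.4,"travel":[-0.3,7.95,0],"angular":[0,0,76.5]},{"hand":0.4,"travel":[-0.3,7.95,0],"angular":[0,0,85]},{"hand":0.4,"travel":[-0.3,7.95,0],"angular":[0,0,90.4]},{"hand":0.4,"travel":[-0.3,7.95,0],"angular":[0,0,90.4]}]'
python3 - <<'E'
from h import *
a=snap("scene","s3.png",(100,80,330,280),3)
for c in("scene","wrist","top"):
  if c!="scene": ctrl.get_image(c)
  print([(np.round(d["at"],1).tolist(),round(d["confidence"],2)) for d in ctrl.spot_point(c,"bear")])
E
```

```text
clock: 6.85
eef_pos: [590.5, -129.3, 136.4]
tool_rot: [-3.14, -0.003, -0.031]
force: [0.5, -0.6, -0.0]
width: 34.3
[([537.2, 290.3, 19.0], 0.8), ([595.2, -61.3, 81.6], 0.68), ([437.9, -249.8, 16.8], 0.62), ([373.8, -21.9, 16.2], 0.52)]
[([590.1, -59.5, 72.5], 0.71)]
[([433.1, -250.9, 19.8], 0.71), ([537.9, 294.2, 18.3], 0.68), ([629.9, -284.0, 57.1], 0.15)]
```

View pics/s3.png

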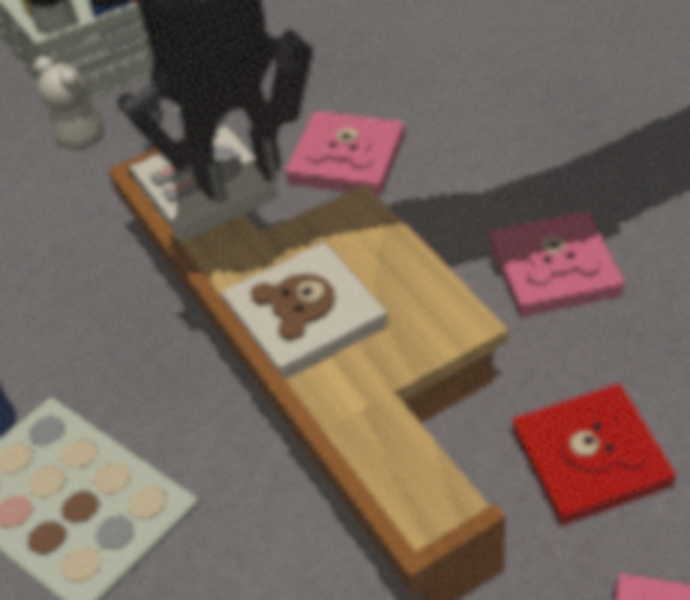

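The plaque lies against the fence at (300,300) in the crop, and the fingers are above the gap to the rabbit. Next I descend and push it towards the left stop.

```bash
python3 -m creep '[{"hand":0.4,"travel":[0,0,3],"angular":[0,0,0]},{"hand":0.4,"travel":[0,0,5.5],"angular":[0,0,0]},{"hand":0.4,"travel":[0,0,6.8],"angular":[0,0,0]},{"hand":0.4,"travel":[0,0,7.2],"angular":[0,0,0]},{"hand":0.4,"travel":[0,0,7.2],"angular":[0,0,0]},{"hand":0.4,"travel":[0,-0.5,7.2],"angular":[0,0,0]},{"hand":0.4,"travel":[0,-1,7.2],"angular":[0,0,0]},{"hand":0.4,"travel":[0,-1.5,7.2],"angular":[0,0,0]},{"hand":0.4,"travel":[0.03,-2,7.2],"angular":[0,0,0]},{"hand":0.4,"travel":[0.05,-2.5,7.2],"angular":[0,0,0]},{"hand":0.4,"travel":[0.08,-3,7.2],"angular":[0,0,0]},{"hand":0.4,"travel":[0.1,-3.5,7.2],"angular":[0,0,0]},{"hand":0.4,"travel":[0.12,-4,7.2],"angular":[0,0,0]},{"hand":0.4,"travel":[0.14,-4.5,7.2],"angular":[0,0,0]},{"hand":0.4,"travel":[0.16,-5,7.2],"angular":[0,0,0]},{"hand":0.4,"travel":[0.18,-5.5,7.2],"angular":[0,0,0]},{"hand":0.4,"travel":[0.2,-6,7.2],"angular":[0,0,0]}]'
python3 - <<'E'
from h import *
a=snap("scene","s4.png",(100,80,330,280),2.5)
E
```

```text
clock: 8.85
eef_pos: [594.1, -68.9, 63.9]
tool_rot: [-3.139, -0.002, -0.031]
force: [-0.7, -1.2, 0.9]
width: 34.3
```

View pics/s4.png

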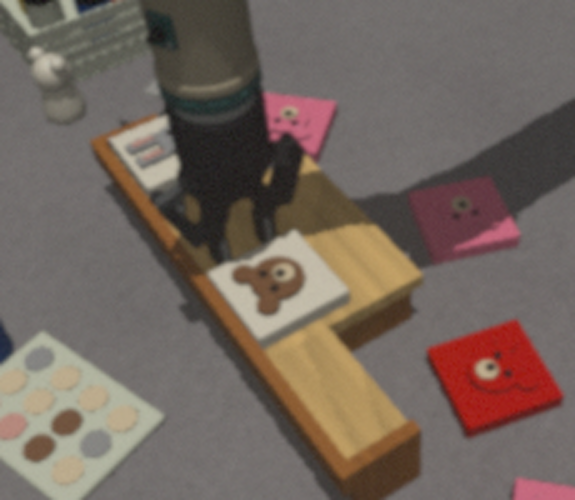

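The plaque is sliding flush along the fence, so I continue.

```bash
python3 -m creep '[{"hand":0.4,"travel":[0,-0.6,0],"angular":[0,0,0]},{"hand":0.4,"travel":[0,-1.2,0],"angular":[0,0,0]},{"hand":0.4,"travel":[0,-1.8,0],"angular":[0,0,0]},{"hand":0.4,"travel":[0,-2.4,0],"angular":[0,0,0]},{"hand":0.4,"travel":[0.02,-3,0],"angular":[0,0,0]},{"hand":0.4,"travel":[0.03,-3.6,0],"angular":[0,0,0]},{"hand":0.4,"travel":[0.04,-4.2,0],"angular":[0,0,0]},{"hand":0.4,"travel":[0.05,-4.8,0],"angular":[0,0,0]},{"hand":0.4,"travel":[0.06,-5.4,0],"angular":[0,0,0]},{"hand":0.4,"travel":[0.07,-6,0],"angular":[0,0,0]},{"hand":0.4,"travel":[0.08,-6.6,0],"angular":[0,0,0]},{"hand":0.4,"travel":[0.09,-7.2,0],"angular":[0,0,0]},{"hand":0.4,"travel":[0.1,-7.8,0],"angular":[0,0,0]},{"hand":0.4,"travel":[0.1,-8.4,0],"angular":[0,0,0]},{"hand":0.4,"travel":[0.1,-9,0],"angular":[0,0,0]},{"hand":0.4,"travel":[0.1,-9.6,0],"angular":[0,0,0]},{"hand":0.4,"travel":[0.1,-10.2,0],"angular":[0,0,0]},{"hand":0.4,"travel":[0.1,-10.8,0],"angular":[0,0,0]},{"hand":0.4,"travel":[0.1,-11.3,0],"angular":[0,0,0]},{"hand":0.4,"travel":[0.1,-11.7,0],"angular":[0,0,0]}]'
python3 - <<'E'
from h import *
a=snap("scene","s5.png",(100,80,330,280),2.5)
E
```

```text
clock: 10.9
eef_pos: [598.9, 50.2, 64.3]
tool_rot: [-3.138, -0.002, -0.029]
force: [-0.1, -1.1, -0.5]
width: 34.4
```

View pics/s5.png

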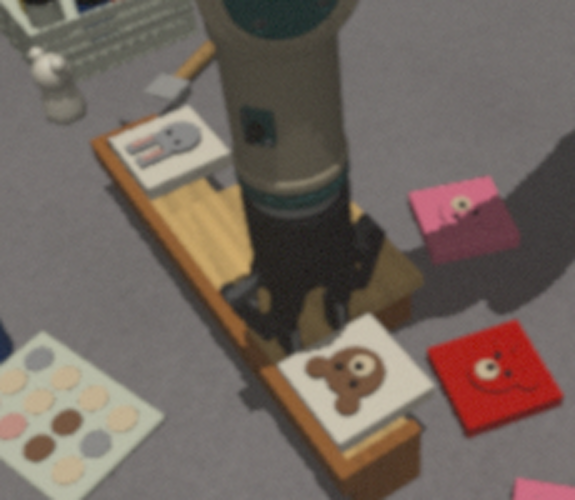

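```bash
python3 -m creep '[{"hand":0.4,"travel":[0,-0.4,0],"angular":[0,0,0]},{"hand":0.4,"travel":[0,-0.8,0],"angular":[0,0,0]},{"hand":0.4,"travel":[0,-1.1,0],"angular":[0,0,0]},{"hand":0.4,"travel":[0,-1.2,0],"angular":[0,0,0]}]'; python3 -m creep '[{"hand":0.4,"travel":[0,-0.1,0],"angular":[0,0,0]},{"hand":0.4,"travel":[0,-0.2,0],"angular":[0,0,0]}]';python3 -m creep '[{"hand":0.4,"travel":[0,-0.1,0],"angular":[0,0,0]},{"hand":0.4,"travel":[0,-0.2,0],"angular":[0,0,0]}]'
```

```text
clock: 11.35
eef_pos: [599.1, 61.0, 64.4]
tool_rot: [-3.14, -0.002, -0.029]
force: [0.4, -6.5, -0.1]
width: 34.0
clock: 11.55
eef_pos: [599.0, 61.1, 64.5]
tool_rot: [3.141, -0.002, -0.031]
force: [-1.1, -7.1, 0.5]
width: 34.0
clock: 11.75
eef_pos: [598.9, 61.1, 64.5]
tool_rot: [3.139, -0.002, -0.032]
force: [-1.4, -8.7, 0.6]
width: 33.8
```

```bash
python3 -m creep '[{"hand":0.4,"travel":[0,-0.3,0],"angular":[0,0,0]},{"hand":0.4,"travel":[0,-0.3,0],"angular":[0,0,0]}]'; python3 -m creep '[{"hand":0.4,"travel":[0,1,0],"angular":[0,0,0]},{"hand":0.4,"travel":[0,3,0],"angular":[0,0,0]},{"hand":0.4,"travel":[0,4,-4],"angular":[0,0,0]},{"hand":0.4,"travel":[0,4,-9],"angular":[0,0,0]},{"hand":0.4,"travel":[-4,6,-12],"angular":[0,0,0]},{"hand":0.4,"travel":[-9,7,-12],"angular":[0,0,0]},{"hand":0.4,"travel":[-14,7,-12],"angular":[0,0,0]},{"hand":0.4,"travel":[-15,7,-12],"angular":[0,0,0]}]'
python3 - <<'E'
from h import *
a=snap("top","t6.png",(180,125,260,185),5);b=snap("scene","s6.png",(190,190,290,290),4)
A=cv2.imread("pics/t6.png");B=cv2.imread("pics/s6.png");A=cv2.copyMakeBorder(A,0,100,0,0,cv2.BORDER_CONSTANT);cv2.imwrite("pics/c6.png",np.hstack([A,B]))
E
```

```text
clock: 11.95
eef_pos: [598.9, 61.1, 64.5]
tool_rot: [3.135, -0.002, -0.033]
force: [-0.7, -8.4, 1.3]
width: 34.4
clock: 12.75
eef_pos: [440.0, -2.2, 184.8]
tool_rot: [3.138, 0.004, -0.034]
force: [1.7, 0.4, -0.6]
width: 34.4
```

View pics/c6.png

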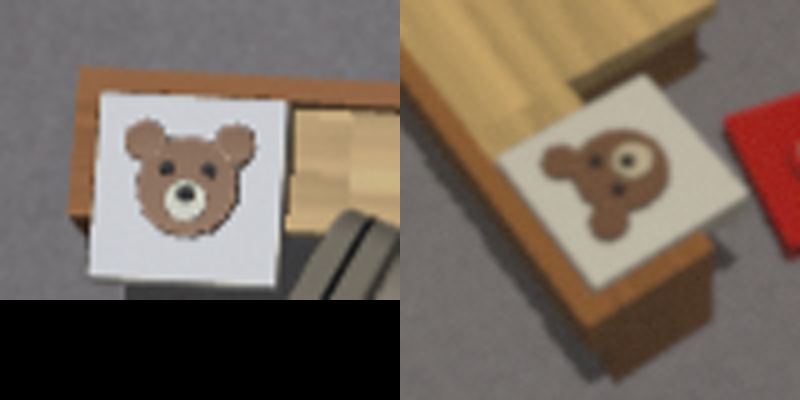

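The plaque looks flush at the left end: in the top crop it spans (90-285, 92-285). I'll give the front edge one square nudge to seat it against the fence and check by contact.

```bash
python3 -m creep '[{"hand":0.4,"travel":[2,-4,0],"angular":[0,0,-8.5]},{"hand":0.4,"travel":[5,-8,0],"angular":[0,0,-17]},{"hand":0.4,"travel":[7,-12.4,0],"angular":[0,0,-25.5]},{"hand":0.4,"travel":[7,-12.4,0],"angular":[0,0,-34]},{"hand":0.4,"travel":[7,-12.4,0],"angular":[0,0,-42.5]},{"hand":0.4,"travel":[7,-12.4,0],"angular":[0,0,-51]},{"hand":0.4,"travel":[7,-12.4,0],"angular":[0,0,-59.5]},{"hand":0.4,"travel":[7,-12.4,0],"angular":[0,0,-68]},{"hand":0.4,"travel":[7,-12.4,0],"angular":[0,0,-76.5]},{"hand":0.4,"travel":[7,-12.4,0],"angular":[0,0,-85]},{"hand":0.4,"travel":[7,-12.4,0],"angular":[0,0,-90.1]},{"hand":0.4,"travel":[7,-12.4,0],"angular":[0,0,-90.1]},{"hand":0.4,"travel":[7,-12.4,4],"angular":[0,0,-90.1]},{"hand":0.4,"travel":[7,-12.4,8],"angular":[0,0,-90.1]},{"hand":0.4,"travel":[7,-12.4,11],"angular":[0,0,-90.1]},{"hand":0.4,"travel":[7,-12.4,12],"angular":[0,0,-90.1]},{"hand":0.4,"travel":[7,-12.4,12],"angular":[0,0,-90.1]}]'
```

```text
clock: 14.55
eef_pos: [517.8, 119.3, 63.5]
tool_rot: [-3.14, 0.005, 1.538]
force: [0.4, -0.2, -0.3]
width: 33.9
```

```bash
python3 -m creep '[{"hand":0.4,"travel":[0,0.6,0],"angular":[0,0,0]},{"hand":0.4,"travel":[0,1.2,0],"angular":[0,0,0]},{"hand":0.4,"travel":[0,1.6,0],"angular":[0,0,0]},{"hand":0.4,"travel":[0,1.9,0],"angular":[0,0,0]},{"hand":0.4,"travel":[0,2.1,0],"angular":[0,0,0]},{"hand":0.4,"travel":[0,2.1,0],"angular":[0,0,0]}]'; python3 -m creep '[{"hand":0.4,"travel":[0,0.1,0],"angular":[0,0,0]},{"hand":0.4,"travel":[0,0.2,0],"angular":[0,0,0]},{"hand":0.4,"travel":[0,0.2,0],"angular":[0,0,0]}]';python3 -m creep '[{"hand":0.4,"travel":[0,0.1,0],"angular":[0,0,0]},{"hand":0.4,"travel":[0,0.2,0],"angular":[0,0,0]},{"hand":0.4,"travel":[0,0.3,0],"angular":[0,0,0]}]'
```

```text
clock: 15.15
eef_pos: [539.2, 118.6, 63.7]
tool_rot: [-3.14, 0.004, 1.538]
force: [0.1, -0.6, -0.5]
width: 34.2
clock: 15.45
eef_pos: [541.2, 118.5, 63.7]
tool_rot: [-3.14, 0.004, 1.538]
force: [0.6, -0.3, -0.4]
width: 34.2
clock: 15.75
eef_pos: [542.4, 118.4, 63.5]
tool_rot: [-3.136, 0.005, 1.538]
force: [-6.1, 0.8, 4.4]
width: 34.4
```

Contact came at x = 542.4 against a predicted 542.5, so the plaque is against the fence. I retreat and measure.

```bash
python3 -m creep '[{"hand":0.4,"travel":[0,-1,0],"angular":[0,0,0]},{"hand":0.4,"travel":[0,-4,0],"angular":[0,0,0]},{"hand":0.4,"travel":[0,-7,-3],"angular":[0,0,0]},{"hand":0.4,"travel":[-4,-9,-7],"angular":[0,0,0]},{"hand":0.4,"travel":[-9,-9,-12],"angular":[0,0,0]},{"hand":0.4,"travel":[-14,-9,-15],"angular":[0,0,0]},{"hand":0.4,"travel":[-18,-9,-15],"angular":[0,0,0]},{"hand":0.4,"travel":[-18,-9,-15],"angular":[0,0,0]}]'
python3 - <<'E'
from h import *
im=snap("top","t7.png",(180,125,260,185),5);f=im["frame"];hsv=cv2.cvtColor(f,cv2.COLOR_RGB2HSV)
m=((hsv[...,1]<45)&(hsv[...,2]>150)).astype(np.uint8)
n,l,st,c=cv2.connectedComponentsWithStats(m)
for i in range(1,n):
    if st[i,4]>300 and 180<c[i][0]<405 and 130<c[i][1]<200:
        b=cv2.boxPoints(cv2.minAreaRect(np.argwhere(l==i)[:,::-1].astype(np.float32)))
        w=np.array([pix2w(im,*p,78) for p in b])[:,:2]; e=np.diff(w,axis=0); print("ctr",w.mean(0).round(1),np.degrees(np.arctan2(e[:,1],e[:,0])).round(2))
for t in("left_corner","right_corner","bear","dry_plaque"):print(t,[(np.round(d["at"],1).tolist(),round(d["confidence"],2)) for d in ctrl.spot_point("top",t)])
b=snap("scene","s7.png",(150,110,290,290),3.3)
A=cv2.imread("pics/t7.png");B=cv2.resize(cv2.imread("pics/s7.png"),(400,514));A=cv2.copyMakeBorder(A,0,214,0,0,cv2.BORDER_CONSTANT);cv2.imwrite("pics/c7.png",np.hstack([A,B]))
print(ctrl.read_state()["force"])
E
```

```text
clock: 16.55
eef_pos: [447.8, -62.1, 216.9]
tool_rot: [-3.142, 0.007, 1.534]
force: [-0.3, -0.3, -0.1]
width: 34.1
ctr [598.6 116.8] [ -0.72 -92.19 178.62]
ctr [ 584.3 -229.4] [-88.91 179.12  91.23]
left_corner [([644.2, 163.9, 58.7], 0.64)]
right_corner [([627.7, -281.8, 57.5], 0.94)]
bear [([433.4, -249.2, 17.5], 0.89), ([535.0, 293.3, 15.6], 0.84), ([376.3, -26.0, 16.7], 0.77), ([598.1, 116.3, 76.6], 0.66), ([479.1, 142.4, 15.1], 0.65)]
dry_plaque [([584.0, -224.7, 63.5], 0.61)]
[-0.22939237 -0.299652    0.27938508]
```

View pics/c7.png

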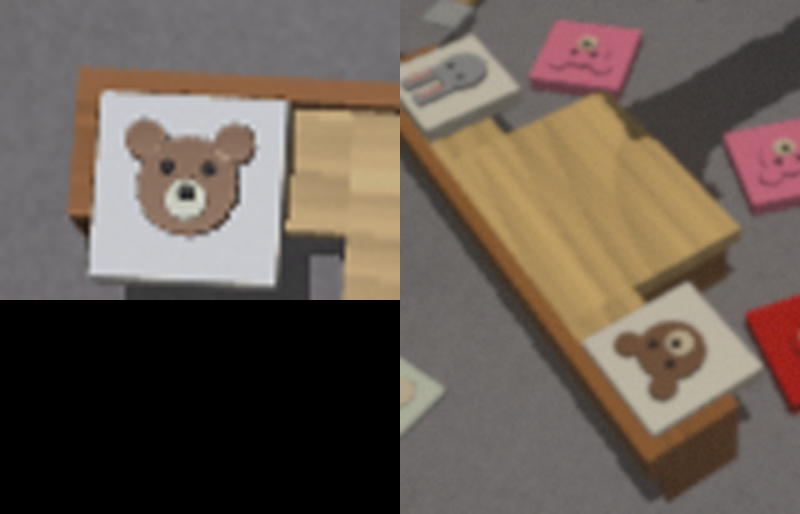

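The plaque is in the corner and square, the rabbit hasn't moved and the robot is clear, so I hand it in.

```bash
python3 -c "
from cell import ctrl;print(ctrl.finish_job())"
```

```text
the job is handed in; nothing more can be done
None
```

I slid the bear plaque to the back fence, then along it onto the free left ledge and against the end stop. A last square nudge on its front edge seated it against the fence. I pushed only on its edges and never lifted it. I handed the job in at about 17 s of the 58 s; no verdict is reported.

**Checks that agreed:**
- **End stop:** it stopped firmly there, at about 8 N.
- **Fence:** the nudge met firm contact at x = 542.4 mm; I had predicted 542.5 mm for a flush plaque.
- **Squareness:** the plaque's edges are within about 0.01 rad of the rack (limit 0.045).
- **Rabbit plaque:** it is within about 1 mm of where it started.
- **Robot:** it was clear of everything at the end.

**One check disagreed:** using the network's position for the left corner, the plaque's centre is 48.6 mm from the end stop, just over the 48.5 mm limit. I put this down to error in the network's corner points, which lie about 445 mm apart instead of the true 440 mm. The firm stop and the distance to the rabbit plaque both fit a flush placing, so I did not push it again.

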